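Turn the upside-down cup right way up

ROBOT

A 6-joint arm with a two-finger parallel gripper is mounted at the origin on a cart in front of the work surface, level with it; the furniture and walls round the work are solid. World frame = base frame: x ahead of the robot, y to its left, z up, the work surface at z = 0. Lengths are in mm, angles in rad, forces in N, time in s.
With the tool pointing down it reaches from about 275 to 1000 mm from the base axis. Payload 8.4 kg.
Tool frame: the origin (TCP) lies between the finger pads; the fingertips stand r.tips_ahead ahead of it and the grasp point (between the pads) lies 6 mm ahead of it (r.tips_ahead is the distance from the TCP to the fingertips, in mm); z points along the fingers, y is the line along which they close (so a half turn about z gives the same grasp; the last joint's range is limited). The gripper opens to 85 mm and grips with 20 to 120 N. Pads are 22 mm wide; open, the fingers measure 114 mm over their backs; the gripper's body (76 mm by 85 mm) begins 54 mm behind the grasp point. The pads swing forward as they close: fully open they stand 13 mm farther back than shut.
Start: joints at [1.124, 0.353, 1.633, -0, 1.155, -0.002], TCP at [268.922, 564.189, 256.281] pointing down, gripper open.
Joint ranges: [-2.63, 2.63], [-0.92, 2.1], [0.06, 2.66], [-1.3, 4.44], [0, 2.69], [-3.02, 3.02]. Speed limits (rad/s): [2.22, 2.22, 2.79, 3.14, 3.14, 3.14].

INTERFACE

Orientations are given as [roll, pitch, yaw] about the fixed x, y, z axes, in that order (R = Rz(yaw) Ry(pitch) Rx(roll)).
In Python, from rig import r gives the robot as it stands.
- The arm moves only by the tool carry_out, never from a script. Its arguments are lists of equal length, an entry for each row: "delta_pos": the shift along the tool's x, y, z in m, a list of three; "rot": the turn, a rotation vector about the tool's x, y, z in degrees, a list of three. A call has 1 to 8 rows; each row is the pose to reach, as a shift and turn from the pose commanded when the call began, along the tool's axes at that moment; what a row does not reach only later rows make up. A row lasts 1/8 s, in which the tool goes at most 62.5 mm and 10.7 degrees, less where a joint would pass 70% of its speed; a pose out of reach is approached as far as the arm can. A call with a gripper value outside its range is refused whole. "claw" is the finger opening in m, from 0 to 0.0854, set as the call begins (left out, the last holds). The fingers move at their own pace and stop on an object; "grip_force" is the grip in N (left out, the last holds). Time passes only in rows, so rows that repeat a pose let the fingers close. It gives the time, the measured TCP pose, the force, the opening and the grip force at its end, in the units of the state.
- r.sense(): the state, without advancing time (a new reading comes with each control period).
- r.grab_frame(name): name is "side" or "top" or "wrist"; returns the picture (400x640x3 uint8, blue, green, red); there is no depth.
- r.camera_info(name): a dict with "fx", "fy", "cx", "cy" (pixels), "pose" (4x4, takes a point from camera to world coordinates); the wrist camera has in their place "hand_eye" (4x4, takes a point from camera to tool coordinates, whose origin is the TCP and whose axes are the flange's). Camera axes: x right, y down, z forward; pixel columns grow to the right and rows downward; lengths in mm; the calibration is good to about 2 mm. A picture is of the moment at which its call begins: read the wrist's pose just before it. camera_info takes no time and is no camera call.
- r.sign_off(): hands the job in; it is judged then, once.
Trained networks look in the newest picture that a camera, given by its name, has taken for a name from the list of things; names that differ only in an ending like _2 or _b are one class to them, and where a whole thing is asked for, a point or a joint stands for the part that bears it (a point fixed in the world has none). Each returns a list of dicts, best first, with "p" (0 to 1); they miss things now and then, are a little off and sometimes report something else, mostly with a low value. They report only what shows in the picture. A call takes as long as a camera call. They do not tell look-alikes from the thing itself.
- r.recognise(thing, camera): "box" ([left, top, right, bottom] in pixels, round what is visible of it).
- r.cut_out(thing, camera): "mask" (400x640 bool, what is visible of it) and "box" ([left, top, right, bottom] in pixels, round what is visible of it).
The state is a dict: "clock": time; "qpos": joint angles; "qvel": joint speeds; "joint_efforts": joint torques, N m; "eef_pos": TCP position; "tcp_rot": TCP orientation; "contact_force": force on the tool from outside, world axes, zero at the start; "wrist_torque": the same for the moment, N m; "opening": opening from 0.0 (shut) to 1.0 (fully open); "grasp_force": force on a finger pad.
Only numpy, scipy, OpenCV 4.12 (cv2) and the standard library are available. Lean on these libraries where they do the work, as an engineer would, in place of code of your own. Each camera call takes 0.05 s, during which the arm holds its last target. There are 200 camera calls.

TASK

Two white cups stand on the low wooden riser; one of them is upside down. Pick that cup up, turn it over and stand it upright, mouth up, on the riser at the same spot where it stood. Leave the other cup and the orange mug on the worktop as they are.

Things in the scene. Friction and masses are not known exactly. Their poses are not given: they have to be found in the camera images.
- cup: White plastic cup, mouth-down on the riser at the start: round, no handle, 87 mm tall, 75 mm wide at the mouth, 56 mm at the base, straight tapering wall (66 mm at mid height), about 50 g. Origin at the centre of the outside of its base (so at its top at the start); z runs from base to mouth: down at the start, up when it stands mouth-up. Nothing stands in front of it on the riser.
- cup_middle (a point): The point on the cup's axis at half its height (43.5 mm from base and from mouth): the natural point to grip; its place is the same when the cup is turned over on the spot.
- other_cup: A second white cup of the same kind, standing mouth-up on the riser, 190 to 320 mm beside the first, on either side; stays as it is. Origin at the centre of its base, z up.
- orange_mug: An orange mug, 81 mm wide, 113 mm with its handle, 101 mm tall, standing mouth-up on the worktop to the left of the riser; stays as it is. Origin under the middle of body and handle together, z up; the handle lies on its -y side.
- riser: Fixed low wooden shelf on steel legs on the worktop, 170 mm deep (its x), 400 mm long (its y), its top 110 mm above the worktop. Origin on the worktop under its middle.
Mind the look-alikes: they are no part of the job. What is shaped like the cup but blue or purple is not meant.

How it is judged (in metres and radians):
At the end, for the whole second after the job is handed in: The cup that was upside down stands mouth-up (within 10 degrees) on the riser, at rest, its middle within 20 mm of where it was at the start (angle between cup's own z axis and vertical below 0.17 rad and distance of cup_middle from where it was at the start of the episode below 0.02 m and z of cup in the frame of riser below 0.12 m and linear speed of cup below 0.02 m/s and contact force between cup and riser above 0.1 N); the robot touches nothing.
It fails at once if the other cup is moved by more than 20 mm or tipped (distance of other_cup from where it was at the start of the episode above 0.02 m or angle between other_cup's own z axis and vertical above 0.35 rad).
It fails at once if the mug is moved by more than 20 mm or tipped (distance of orange_mug from where it was at the start of the episode above 0.02 m or angle between orange_mug's own z axis and vertical above 0.35 rad).
It also fails if it takes over 38 s, if anything falls off the work surface, if the arm or the gripper's body presses on something with over 40 N, if the wrist force passes 120 N, or if a joint passes its speed limit or range.

## Working session

There is one attempt and no reset: what is moved stays moved. The work goes in short steps, Python scripts to look and compute and a tool call to move; the robot and the scene stay as the last step left them, time stands still between calls to the robot, and variables do not carry over. Pictures are saved under pics/ and viewed, at most 10 in all, crops included, and the job is handed in when it is done.

Besides the shell and the picture viewer there is one more tool, called after "Emit:" as a command line: name --argument value ..., lists and objects as JSON in quotes. carry_out: Moves the arm, as the interface text tells. Its arguments: {"type":"object","properties":{"delta_pos":{"type":"array","items":{"type":"array","items":{"type":"number"}}},"rot":{"type":"array","items":{"type":"array","items":{"type":"number"}}},"claw":{"type":"number"},"grip_force":{"type":"number"}},"required":["delta_pos","rot"]}

```bash
mkdir -p pics
python3 - <<'E'
from rig import r
import cv2,numpy as np
print(r.sense(), r.tips_ahead)
ims=[]
for c in ["side","top"]:
    im=r.grab_frame(c); cv2.imwrite(f"pics/{c}0.png",im)
    i=r.camera_info(c); print(c,i["fx"],i["fy"],i["cx"],i["cy"],np.round(i["pose"],3).tolist())
    for t in ["cup","other_cup","orange_mug","riser"]:
        print(t,[(np.round(d["box"]).tolist(),round(d["p"],2)) for d in r.recognise(t,c)][:4])
print(r.camera_info("wrist"))
E
```

```text
{'clock': 0.0, 'qpos': array([ 1.12361311e+00,  3.53668558e-01,  1.63414668e+00,  1.07781267e-05,
        1.15515569e+00, -2.39922796e-03]), 'qvel': array([ 0.00042446, -0.00024828,  0.0004963 ,  0.00170158, -0.00070135,
        0.00123436]), 'joint_efforts': array([ 3.71424339e-04, -6.05262709e+01, -3.42063046e+01,  8.65758375e-05,
        9.30223876e-03, -1.38168295e-05]), 'eef_pos': array([268.72280441, 563.79881065, 255.54352487]), 'tcp_rot': array([-3.14021441e+00, -1.31612080e-05,  2.69680429e+00]), 'contact_force': array([ 0.63319985, -0.40957242, -0.16080465]), 'wrist_torque': array([-0.01882881, -0.03095675, -0.0098433 ]), 'grasp_force': 0.0, 'opening': 1.002574117460394} 25.0
side 475.5950653310431 475.5950653310431 309.816571582608 190.28990093591491 [[-0.998, 0.036, -0.055, 545.458], [0.065, 0.396, -0.916, 1280.663], [-0.011, -0.917, -0.398, 595.07], [0.0, 0.0, 0.0, 1.0]]
cup [([270.0, 235.0, 293.0, 282.0], 0.91), ([344.0, 204.0, 373.0, 244.0], 0.87), ([260.0, 164.0, 292.0, 206.0], 0.68)]
other_cup [([262.0, 130.0, 289.0, 163.0], 0.95)]
orange_mug [([257.0, 256.0, 315.0, 
[... 281 characters left out ...]
0, 336.0, 196.0], 0.96), ([252.0, 178.0, 277.0, 208.0], 0.91), ([302.0, 252.0, 327.0, 279.0], 0.87)]
other_cup [([406.0, 152.0, 442.0, 190.0], 0.59)]
orange_mug [([193.0, 172.0, 235.0, 219.0], 0.57)]
riser [([284.0, 129.0, 445.0, 211.0], 0.96)]
{'fx': 355.5051170870952, 'fy': 355.5051170870952, 'cx': 320.02204779597395, 'cy': 202.7330083680948, 'hand_eye': array([[ 9.00355081e-04, -9.56816689e-01, -2.90690581e-01,
         7.40493646e+01],
       [ 9.99999516e-01,  9.76827508e-04, -1.17961220e-04,
         5.83624042e-01],
       [ 3.96821820e-04, -2.90690334e-01,  9.56817105e-01,
        -1.17386893e+02],
       [ 0.00000000e+00,  0.00000000e+00,  0.00000000e+00,
         1.00000000e+00]])}
```

View pics/side0.png

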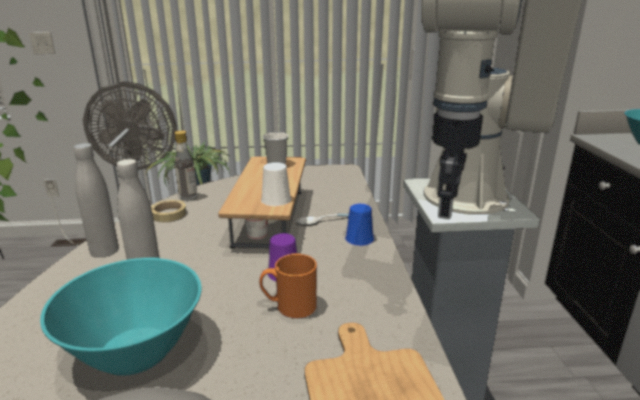

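View pics/top0.png

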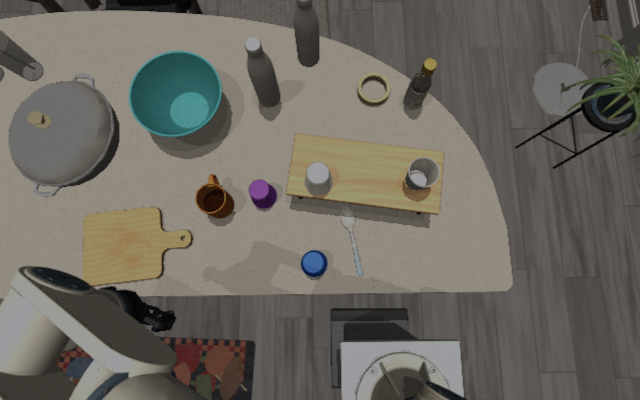

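```bash
cat > h.py <<'E'
import numpy as np,cv2
from rig import r
def ray(c,u,v):
    i=r.camera_info(c); P=np.array(i["pose"]); d=P[:3,:3]@np.array([(u-i["cx"])/i["fx"],(v-i["cy"])/i["fy"],1.]); return P[:3,3],d
def atz(c,u,v,z):
    o,d=ray(c,u,v); return o+d*(z-o[2])/d[2]
def proj(c,p):
    i=r.camera_info(c); P=np.linalg.inv(np.array(i["pose"])); q=P[:3,:3]@np.asarray(p,float)+P[:3,3]
    return np.array([i["fx"]*q[0]/q[2]+i["cx"],i["fy"]*q[1]/q[2]+i["cy"]])
E
python3 - <<'E'
from h import *
print([x for x in dir(r) if x[0]!='_'])
t=cv2.imread("pics/top0.png");s=cv2.imread("pics/side0.png")
a=cv2.resize(t[125:220,275:455],None,fx=4,fy=4,interpolation=2)
b=cv2.resize(s[120:260,210:385],None,fx=2,fy=2,interpolation=2)
c=np.zeros((a.shape[0]+b.shape[0]-200,720,3),np.uint8)
cv2.imwrite("pics/crop.png",np.vstack([a[:300],np.pad(b[:280],((0,0),(0,720-b.shape[1]),(0,0)))]))
for c,n in(("top","cup"),("side","cup"),("top","other_cup")):
    r.grab_frame(c)
    for d in r.cut_out(n,c):
        m=d["mask"];ys,xs=np.nonzero(m);print(c,n,d["p"],np.round(d["box"],1),xs.mean(),ys.mean())
for n,u,v,z in(("cup tops",318,170,197),("other rim",421,174,197),("mug",214,193,101),("purple",262,187,87),("blue",313,258,87),("r1",294,135,110),("r2",445,151,110),("r3",288,200,110),("r4",440,213,110),("bottle",262,90,0)):
    print(n,np.round(atz("top",u,v,z)))
E
```

```text
['MotionError', 'camera_info', 'cut_out', 'grab_frame', 'recognise', 'sense', 'sign_off', 'tips_ahead']
top cup 0.88 [302.  250.4 324.6 276.6] 314.23752151463 263.0292598967298
top cup 0.78 [249.9 179.1 272.7 207.8] 262.75342465753425 193.63926940639269
top cup 0.67 [304.6 162.5 333.5 195.9] 318.18823529411765 178.4562091503268
side cup 0.78 [266.7 234.3 293.5 281.3] 279.83040935672517 249.58187134502924
side cup 0.71 [261.7 163.9 291.  206.6] 275.2495256166983 184.88140417457305
top other_cup 0.66 [406.8 153.6 442.  190. ] 422.5286549707602 173.3356725146199
cup tops [571. 211. 197.]
other rim [558. -33. 197.]
mug [540. 486. 101.]
purple [557. 363.  87.]
blue [369. 229.  87.]
r1 [693. 276. 110.]
r2 [ 642. -124.  110.]
r3 [517. 291. 110.]
r4 [477. -98. 110.]
bottle [881. 383.   0.]
```

View pics/crop.png

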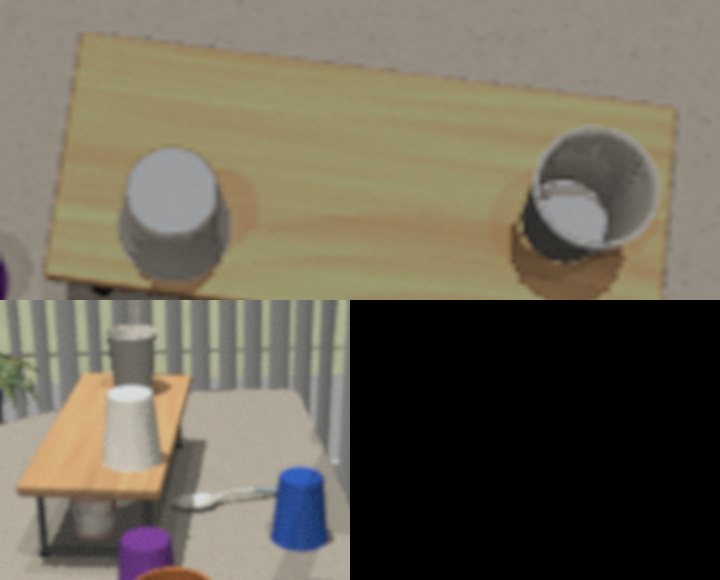

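The candidates in the top view are white left (318,178), white right (422,173), purple (262,193) and blue (314,263). The crop shows the left white cup with a closed disc on top, widening downward, so it is the inverted one. The right white cup shows its open mouth. The left white cup is the target, and I'll stage in front of the riser.

Emit:
carry_out --delta_pos '[[-0.02,-0.02,-0.05],[-0.06,-0.06,-0.09],[-0.1,-0.1,-0.094],[-0.14,-0.15,-0.094],[-0.18,-0.19,-0.094],[-0.22,-0.23,-0.094],[-0.26,-0.27,-0.094],[-0.29,-0.31,-0.094]]' --rot '[[0,0,5],[0,0,10],[0,0,15],[0,0,21],[0,0,27],[0,0,33],[0,0,38],[0,0,42]]'

```text
clock: 1.8
eef_pos: [397.8, 157.8, 350.6]
tcp_rot: [3.141, 0.0, 1.961]
contact_force: [1.0, -0.1, -0.3]
opening: 1.0
grasp_force: 0.0
```

Run:
```python
from h import *
from scipy.optimize import least_squares
s=r.sense();print(s["clock"],s["qpos"].round(3),s["eef_pos"].round(1),s["tcp_rot"].round(3))
# silhouette fit of the inverted cup: z, radius profile
th=np.linspace(0,2*np.pi,72)
def pts(x,y): return np.array([[x+R*np.cos(t),y+R*np.sin(t),z] for R,z in((28,197),(37.5,110)) for t in th])
def bb(c,x,y):
    q=np.array([proj(c,p) for p in pts(x,y)]); return np.r_[q.min(0),q.max(0)]
T=np.array([304.7,162,332.5,195.6]);S=np.array([261.5,163.3,290.5,205.])
f=lambda p:np.r_[bb("top",*p)-T,bb("side",*p)-S]
o=least_squares(f,[565,210]);print(o.x,o.fun.round(1))
print(least_squares(lambda p:f(p)[:4],[565,210]).x,least_squares(lambda p:f(p)[4:],[565,210]).x)
# same per cut_out mask
for c in("top","side"):
    im=cv2.imread(f"pics/{c}0.png");hsv=cv2.cvtColor(im,40)
    b=T if c=="top" else S;b=b.astype(int)
    sub=hsv[b[1]-6:b[3]+7,b[0]-6:b[2]+7];m=(sub[...,1]<35)&(sub[...,2]>(70))
    n,l,st,_=cv2.connectedComponentsWithStats(m.astype(np.uint8));k=1+st[1:,4].argmax();print(c,st[k]+np.r_[b[0]-6,b[1]-6,0,0,0])
```

```text
1.8 [ 0.374 -0.055  1.906 -0.     1.29  -0.016] [397.8 157.8 350.6] [3.141 0.    1.961]Traceback (most recent call last):
  File "<stdin>", line 11, in <module>
    return func(*args, **kwargs)
    result = trf(vector_fun.fun, vector_fun.jac, x0, f0, J0, lb, ub, ftol, xtol,
                 gtol, max_nfev, x_scale, loss_function, tr_solver,
                 tr_options.copy(), verbose, callback=callback_wrapped)
    return trf_no_bounds(
        fun, jac, x0, f0, J0, ftol, xtol, gtol, max_nfev, x_scale,
        loss_function, tr_solver, tr_options, verbose, callback=callback)
    J = jac(x)
    self._update_jac()
    ~~~~~~~~~~~~~~~~^^
    self.J = self.jac_wrapped(xp_copy(self.x), f0=self.f)
             ~~~~~~~~~~~~~~~~^^^^^^^^^^^^^^^^^^^^^^^^^^^^
    J, dct = approx_derivative(
             ~~~~~~~~~~~~~~~~~^
        self.fun,
        ^^^^^^^^^
    ...<2 lines>...
        **self.finite_diff_options,
        ^^^^^^^^^^^^^^^^^^^^^^^^^^^
    )
    ^
    J, _nfev = _dense_difference(fun_wrapped, x0, f0, h,
               ~~~~~~~~~~~~~~~~~^^^^^^^^^^^^^^^^^^^^^^^^
                             use_one_sided, method,
                             ^^^^^^^^^^^^^^^^^^^^^^
                             mf)
                             ^^^
    df = [f_eval - f0 for f_eval in f_evals]
                                    ^^^^^^^
    f = np.atleast_1d(self.fun(x, *self.args, **self.kwargs))
                      ~~~~~~~~^^^^^^^^^^^^^^^^^^^^^^^^^^^^^^
    return np.atleast_1d(self.fun(x))
                         ~~~~~~~~^^^
    return self.f(x, *self.args, **self.kwargs)
           ~~~~~~^^^^^^^^^^^^^^^^^^^^^^^^^^^^^^
  File "<stdin>", line 10, in <lambda>
  File "<stdin>", line 8, in bb
  File "h.py", line 8, in proj
    i=r.camera_info(c); P=np.linalg.inv(np.array(i["pose"])); q=P[:3,:3]@np.asarray(p,float)+P[:3,3]
ValueError: time passes only in moves, steps and waits
```

Emit:
carry_out --delta_pos '[[0,0,0],[0,0,0],[0,0,0]]' --rot '[[0,10,0],[0,20,0],[0,30,0]]'

```text
clock: 2.17
eef_pos: [397.9, 159.4, 351.4]
tcp_rot: [3.137, -0.528, 1.965]
contact_force: [0.1, -0.5, -0.9]
opening: 1.0
grasp_force: 0.0
```

```bash
sed -i 's/^def ray/_c={}\ndef ci(c):\n    if c not in _c: _c[c]=r.camera_info(c)\n    return _c[c]\ndef ray/; s/i=r.camera_info(c);/i=ci(c);/' h.py
python3 - <<'E'
from h import *
from scipy.optimize import least_squares
s=r.sense();print(s["clock"],s["qpos"].tolist(),s["eef_pos"].round(1),s["tcp_rot"].round(3))
th=np.linspace(0,2*np.pi,72)
def pts(x,y): return np.array([[x+R*np.cos(t),y+R*np.sin(t),z] for R,z in((28,197),(37.5,110)) for t in th])
def bb(c,x,y):
    q=np.array([proj(c,p) for p in pts(x,y)]); return np.r_[q.min(0),q.max(0)]
T=np.array([304.7,162,332.5,195.6]);S=np.array([261.5,163.3,290.5,205.])
f=lambda p:np.r_[bb("top",*p)-T,bb("side",*p)-S]
o=least_squares(f,[565,210]);print(o.x,o.fun.round(1))
print(least_squares(lambda p:f(p)[:4],[565,210]).x,least_squares(lambda p:f(p)[4:],[565,210]).x)
for c in("top","side"):
    im=cv2.imread(f"pics/{c}0.png");hsv=cv2.cvtColor(im,40)
    b=T if c=="top" else S;b=b.astype(int)
    sub=hsv[b[1]-6:b[3]+7,b[0]-6:b[2]+7];m=(sub[...,1]<35)&(sub[...,2]>(70))
    n,l,st,_=cv2.connectedComponentsWithStats(m.astype(np.uint8));k=1+st[1:,4].argmax();print(c,st[k]+np.r_[b[0]-6,b[1]-6,0,0,0])
E
```

```text
2.175 [0.020670575830388272, 0.03539521949279452, 1.9116116657061801, 0.49645664252882815, 1.4205081729554654, -0.504990906004422] [397.9 159.4 351.4] [ 3.137 -0.528  1.965]
[564.27512053 211.52458062] [-0.5 -0.5  0.5  0.1 -0.6 -1.2  1.   0.8]
[563.72298061 211.49730302] [564.78080044 211.62021832]
top [305 162  27  33 695]
side [ 262  157   28   48 1071]
```

```bash
cat >> h.py <<'E'
from scipy.spatial.transform import Rotation as Ro
from scipy.optimize import least_squares
def fk(q,g):
    d1,a1,L2,a3,L4,Lt=g
    A=Ro.from_euler('z',q[0]); B=A*Ro.from_euler('y',q[1]); C=A*Ro.from_euler('y',q[1]+q[2])
    R=C*Ro.from_euler('z',q[3])*Ro.from_euler('y',q[4])*Ro.from_euler('z',q[5]+np.pi/2)
    p=A.apply([a1,0,d1])+B.apply([0,0,L2])+C.apply([a3,0,L4])+R.apply([0,0,Lt])
    return p,R
E
cat > fit.py <<'E'
from h import *
D=[([1.12361311,.353668558,1.63414668,1.07781267e-05,1.15515569,-.00239922796],[268.72280441,563.79881065,255.54352487],[-3.14021441,-1.3e-5,2.69680429]),
([.374,-.055,1.906,0,1.29,-.016],[397.8,157.8,350.6],[3.141,0,1.961]),
([0.020670575830388272,0.03539521949279452,1.9116116657061801,0.49645664252882815,1.4205081729554654,-0.504990906004422],[397.9,159.4,351.4],[3.137,-.528,1.965])]
G=least_squares(lambda g:np.r_[np.concatenate([fk(q,g)[0]-p for q,p,_ in D]),(g-np.array([400,0,400,0,400,250]))*1e-3],[400,0,400,0,400,250]).x
E
python3 - <<'E'
from fit import *
print(G.round(1))
for q,p,e in D:
    a,R=fk(q,G); print((a-p).round(1),np.degrees((R.inv()*Ro.from_euler('xyz',e)).as_rotvec()).round(2))
lo=np.array([-2.63,-.92,.06,-1.3,0,-3.02]);hi=np.array([2.63,2.1,2.66,4.44,2.69,3.02])
def ik(p,R,q0):
    f=lambda q:np.r_[(fk(q,G)[0]-p)/100,(R.inv()*fk(q,G)[1]).as_rotvec()]
    o=least_squares(f,q0,bounds=(lo,hi)); return o.x,o.cost
for az in(20,30,40,50):
  a=np.radians(az);z=np.array([np.cos(a),np.sin(a),0]);c=np.array([564,211.5,153.5])
  for up in(1,-1):
    x=np.array([0,0,up]);R=Ro.from_matrix(np.c_[x,np.cross(z,x),z])
    for back,h in((6,0),(150,0),(6,60)):
      best=min((ik(c-z*back+[0,0,h],R,[.2,.3,1.8,q4,1,q6]) for q4 in(1.5,2.6,3.2) for q6 in(-1.5,1.5)),key=lambda t:t[1]);print(az,up,back,h,best[0].round(2),f"{best[1]:.1e}")
E
```

```text
[292.3  -1.2 565.1  50.7 493.3 320.9]
[ 1.3 -0.7 -0.1] [-0. -0.  0.]
[ 0.6 -1.5 -0.1] [-0.    0.   -0.01]
[ 0.  -0.   0.2] [-0.03 -0.03  0.  ]
20 1 6 0 [ 0.37  0.97  2.46  3.16  1.86 -1.56] 4.7e-30
20 1 150 0 [ 0.4   1.39  2.66  3.24  2.55 -1.49] 2.6e-03
20 1 6 60 [ 0.37  0.78  2.51  3.16  1.71 -1.57] 8.7e-30
20 -1 6 0 [0.37 0.97 2.46 3.16 1.86 1.58] 1.0e-30
20 -1 150 0 [0.4  1.39 2.66 3.24 2.55 1.65] 2.6e-03
20 -1 6 60 [0.37 0.78 2.51 3.16 1.71 1.57] 4.8e-30
30 1 6 0 [ 0.17  0.96  2.44  2.78  1.82 -1.66] 9.2e-31
30 1 150 0 [-0.15  1.23  2.66  2.31  2.13 -2.1 ] 9.6e-31
30 1 6 60 [ 0.17  0.77  2.49  2.79  1.68 -1.61] 1.3e-30
30 -1 6 0 [0.17 0.96 2.44 2.78 1.82 1.48] 2.7e-30
30 -1 150 0 [-0.15  1.23  2.66  2.31  2.13  1.04] 2.7e-31
30 -1 6 60 [0.17 0.77 2.49 2.79 1.68 1.53] 1.1e-30
40 1 6 0 [ 0.    0.93  2.39  2.44  1.71 -1.69] 1.9e-28
40 1 150 0 [-0.42  1.06  2.55  1.98  1.77 -2.  ] 3.4e-29
40 1 6 60 [ 0.    0.75  2.43  2.45  1.6  -1.6 ] 8.5e-31
40 -1 6 0 [0.   0.93 2.39 2.44 1.71 1.45] 1.1e-30
40 -1 150 0 [-0.42  1.06  2.55  1.98  1.77  1.14] 1.7e-30
40 -1 6 60 [0.   0.75 2.43 2.45 1.6  1.54] 5.7e-31
50 1 6 0 [-0.11  0.9   2.31  2.16  1.61 -1.63] 7.7e-31
50 1 150 0 [-0.52  0.94  2.41  1.75  1.61 -1.78] 5.9e-30
50 1 6 60 [-0.11  0.74  2.35  2.16  1.54 -1.53] 7.6e-31
50 -1 6 0 [-0.11  0.9   2.31  2.16  1.61  1.51] 8.7e-31
50 -1 150 0 [-0.52  0.94  2.41  1.75  1.61  1.36] 7.2e-30
50 -1 6 60 [-0.11  0.74  2.35  2.16  1.54  1.61] 2.2e-23
```

```bash
cat >> fit.py <<'E'
lo=np.array([-2.63,-.92,.06,-1.3,0,-3.02]);hi=np.array([2.63,2.1,2.66,4.44,2.69,3.02])
def ik(p,R,q0):
    f=lambda q:np.r_[(fk(q,G)[0]-p)/100,(R.inv()*fk(q,G)[1]).as_rotvec()]
    o=least_squares(f,q0,bounds=(lo,hi)); return o.x,o.cost
a=np.radians(40);Z=np.array([np.cos(a),np.sin(a),0]);CUP=np.array([564,211.5,153.5])
def Rt(up): x=np.array([0,0,up]); return Ro.from_matrix(np.c_[x,np.cross(Z,x),Z])
def deltas(P0,R0,poses):
    dp=[(R0.inv().apply(p-P0)/1000).round(3).tolist() for p,R in poses]; dr=[np.degrees((R0.inv()*R).as_rotvec()).round(1).tolist() for p,R in poses]
    print('"delta_pos":',dp,'\n"rot":',dr)
E
python3 - <<'E'
from fit import *
q0=np.array(D[2][0]);qg,c=ik(CUP-Z*115+[0,0,50],Rt(1),[-.3,.9,2.5,2.1,1.7,-1.9]);print(qg.round(2),c)
N=16;Q=[q0+(qg-q0)*k/N for k in range(1,N+1)]
P=[fk(q,G) for q in Q];pr=fk(q0,G)
for p,R in P:
    print(p.round(),"z",R.as_matrix()[:,2].round(2),"step",np.linalg.norm(p-pr[0]).round(),np.degrees((pr[1].inv()*R).magnitude()).round(1),"tip",R.apply([0,0,25]).round()[2]+p[2].round(),"wrist",(p-R.apply([0,0,321])).round()); pr=(p,R)
p0,R0=fk(q0,G);deltas(p0,R0,P[:8]);deltas(*P[7],P[8:])
E
```

```text
[-0.29  0.85  2.57  2.14  1.72 -1.81] 2.2032164960455616e-22
[384. 180. 334.] z [-0.25  0.56 -0.79] step 31.0 7.7 tip 314.0 wrist [465.   1. 588.]
[372. 199. 321.] z [-0.3   0.65 -0.7 ] step 26.0 7.5 tip 303.0 wrist [467.  -9. 547.]
[364. 216. 313.] z [-0.32  0.73 -0.61] step 21.0 7.4 tip 298.0 wrist [466. -18. 508.]
[359. 232. 308.] z [-0.32  0.8  -0.5 ] step 17.0 7.3 tip 295.0 wrist [461. -26. 470.]
[359. 244. 306.] z [-0.29  0.87 -0.4 ] step 13.0 7.2 tip 296.0 wrist [453. -35. 434.]
[362. 254. 305.] z [-0.25  0.92 -0.3 ] step 10.0 7.2 tip 298.0 wrist [441. -43. 399.]
[370. 260. 304.] z [-0.18  0.96 -0.2 ] step 9.0 7.2 tip 299.0 wrist [427. -50. 367.]
[380. 262. 302.] z [-0.09  0.99 -0.11] step 11.0 7.2 tip 299.0 wrist [411. -56. 338.]
[393. 260. 299.] z [ 0.    1.   -0.04] step 14.0 7.2 tip 298.0 wrist [392. -61. 311.]
[408. 254. 294.] z [0.11 0.99 0.02] step 17.0 7.2 tip 295.0 wrist [371. -65. 286.]
[424. 243. 286.] z [0.23 0.97 0.07] step 20.0 7.2 tip 288.0 wrist [349. -68. 265.]
[439. 229. 276.] z [0.35 0.93 0.09] step 24.0 7.3 tip 278.0 wrist [326. -71. 247.]
[453. 211. 262.] 
[... 352 characters left out ...]
7], [0.025, -0.009, 0.049], [0.038, -0.01, 0.066], [0.049, -0.008, 0.079], [0.058, -0.004, 0.087], [0.063, 0.003, 0.092], [0.065, 0.012, 0.094], [0.063, 0.023, 0.094]] 
"rot": [[1.3, 7.5, -0.2], [1.7, 15.1, -0.0], [1.1, 22.4, 0.4], [-0.5, 29.5, 1.2], [-2.9, 36.2, 2.4], [-6.3, 42.4, 4.0], [-10.5, 48.0, 5.9], [-15.4, 52.7, 8.2]]
"delta_pos": [[-0.004, 0.013, -0.003], [-0.01, 0.027, -0.01], [-0.019, 0.041, -0.021], [-0.032, 0.054, -0.035], [-0.049, 0.066, -0.053], [-0.068, 0.075, -0.074], [-0.09, 0.08, -0.097], [-0.115, 0.08, -0.121]] 
"rot": [[-5.8, 4.1, 0.5], [-12.2, 7.4, 1.0], [-19.1, 9.7, 1.5], [-26.3, 10.9, 2.0], [-33.7, 11.1, 2.5], [-41.1, 10.2, 3.1], [-48.4, 8.2, 3.8], [-55.5, 5.0, 4.6]]
```

Emit:
carry_out --delta_pos '[[0.012,-0.005,0.027],[0.025,-0.009,0.049],[0.038,-0.01,0.066],[0.049,-0.008,0.079],[0.058,-0.004,0.087],[0.063,0.003,0.092],[0.065,0.012,0.094],[0.063,0.023,0.094]]' --rot '[[1.3,7.5,0],[1.7,15,0],[1,22.5,0.4],[-0.5,29.5,1],[-3,36,2.5],[-6.5,42.5,4],[-10.5,48,6],[-15.5,52.5,8]]'

```text
clock: 3.18
eef_pos: [380.3, 262.2, 300.2]
tcp_rot: [2.875, -1.449, 1.933]
contact_force: [-0.3, -0.5, 0.6]
opening: 0.999
grasp_force: 0.0
```

Emit:
carry_out --delta_pos '[[-0.004,0.013,-0.003],[-0.01,0.027,-0.01],[-0.019,0.041,-0.021],[-0.032,0.054,-0.035],[-0.049,0.066,-0.053],[-0.068,0.075,-0.074],[-0.09,0.08,-0.097],[-0.115,0.08,-0.121]]' --rot '[[-6,4,0.5],[-12,7.5,1],[-19,9.5,1.5],[-26.5,11,2],[-33.5,11,2.5],[-41,10,3],[-48.5,8,4],[-55.5,5,4.5]]'

```text
clock: 4.18
eef_pos: [476.4, 136.3, 202.5]
tcp_rot: [1.855, -1.558, 1.983]
contact_force: [-0.5, 0.4, -0.2]
opening: 1.003
grasp_force: 0.0
```

Run:
```python
from fit import *
s=r.sense();p=s["eef_pos"];R=Ro.from_euler('xyz',s["tcp_rot"]);print(s["clock"],s["qpos"].round(3),p.round(1));print(R.as_matrix().round(3))
cv2.imwrite("pics/w1.png",r.grab_frame("wrist"))
print("err deg",np.degrees((R.inv()*Rt(1)).as_rotvec()).round(2))
deltas(p,R,[(CUP-Z*115,Rt(1)),(CUP-Z*6,Rt(1))])
```

```text
4.175 [-0.288  0.861  2.552  2.141  1.716 -1.811] [476.4 136.3 202.5]
[[-0.005  0.641  0.767]
 [ 0.012 -0.767  0.641]
 [ 1.     0.012 -0.004]]
err deg [0.12 0.21 0.72]
"delta_pos": [[-0.049, -0.002, 0.001], [-0.049, -0.002, 0.11]] 
"rot": [[0.1, 0.2, 0.7], [0.1, 0.2, 0.7]]
```

View pics/w1.png

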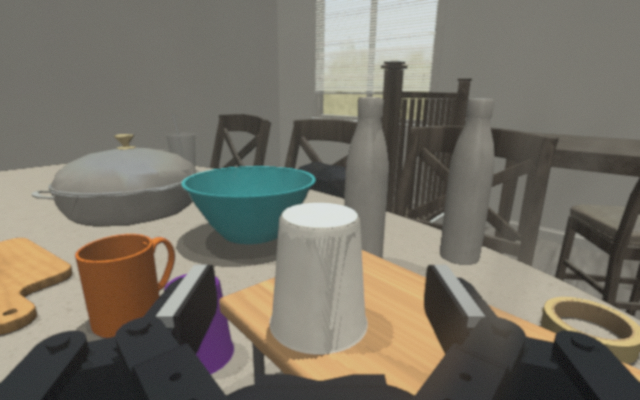

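Emit:
carry_out --delta_pos '[[-0.02,-0.001,0],[-0.045,-0.001,0.001],[-0.049,-0.001,0.001],[-0.049,-0.001,0.001]]' --rot '[[0,0,0.5],[0,0.2,0.7],[0,0.2,0.7],[0,0.2,0.7]]'

```text
clock: 4.72
eef_pos: [476.3, 138.5, 154.5]
tcp_rot: [-0.988, -1.568, -1.453]
contact_force: [-0.2, 0.3, 0.2]
opening: 0.999
grasp_force: 0.0
```

Run:
```python
from fit import *
s=r.sense();p=s["eef_pos"];R=Ro.from_euler('xyz',s["tcp_rot"]);print(s["clock"],s["qpos"].round(3),p.round(1),s["contact_force"].round(1))
r.grab_frame("wrist")
for d in r.cut_out("cup","wrist"): print(d["p"],np.round(d["box"]))
deltas(p,R,[(CUP-Z*6,Rt(1))])
```

```text
4.725 [-0.283  1.026  2.508  2.121  1.786 -1.901] [476.3 138.5 154.5] [-0.2  0.3  0.2]
0.74 [271. 144. 377. 293.]
0.73 [163. 234. 234. 338.]
"delta_pos": [[-0.001, 0.001, 0.108]] 
"rot": [[-0.2, -0.1, -0.1]]
```

Emit:
carry_out --delta_pos '[[0,0.001,0.02],[0,0.001,0.04],[0,0.001,0.06],[0,0.001,0.078],[0,0.001,0.094],[0,0.001,0.108],[0,0.001,0.108],[0,0.001,0.108]]' --rot '[[0,0,0],[0,0,0],[0,0,0],[0,0,0],[0,0,0],[0,0,0],[0,0,0],[0,0,0]]'

```text
clock: 5.82
eef_pos: [559.0, 207.0, 154.5]
tcp_rot: [-1.095, -1.569, -1.347]
contact_force: [-0.9, -0.7, -1.0]
opening: 1.0
grasp_force: 0.0
```

Emit:
carry_out --delta_pos '[[0,0,0],[0,0,0],[0,0,0],[0,0,0],[0,0,0],[0,0,0]]' --rot '[[0,0,0],[0,0,0],[0,0,0],[0,0,0],[0,0,0],[0,0,0]]' --claw 0.05 --grip_force 25

```text
clock: 6.58
eef_pos: [559.4, 207.2, 154.2]
tcp_rot: [-1.084, -1.569, -1.358]
contact_force: [-0.4, 0.2, -0.3]
opening: 0.763
grasp_force: 27.2
```

Run:
```python
from fit import *
s=r.sense();p=s["eef_pos"];R=Ro.from_euler('xyz',s["tcp_rot"]);print(s["clock"],s["qpos"].round(3),p.round(1),s["contact_force"].round(1),s["opening"]*85.4,s["grasp_force"])
print(R.as_matrix().round(3)); print("offset of grasp pt from CUP in tool",R.inv().apply(p+R.apply([0,0,6])-CUP).round(1))
```

```text
6.575 [ 0.003  0.935  2.375  2.437  1.701 -1.678] [559.4 207.2 154.2] [-0.4  0.2 -0.3] 65.14143554586455 27.17809251640574
[[ 0.     0.644  0.765]
 [-0.002 -0.765  0.644]
 [ 1.    -0.002  0.001]]
offset of grasp pt from CUP in tool [ 0.7  0.3 -0.3]
```

Emit:
carry_out --delta_pos '[[0.01,0,0],[0.03,0,0],[0.05,0,0],[0.07,0,0],[0.07,0,0]]' --rot '[[0,0,0],[0,0,0],[0,0,0],[0,0,0],[0,0,0]]'

```text
clock: 7.2
eef_pos: [559.4, 207.0, 226.4]
tcp_rot: [0.023, -1.567, -2.464]
contact_force: [0.0, -0.8, -0.1]
opening: 0.761
grasp_force: 27.2
```

Emit:
carry_out --delta_pos '[[0,0,0],[0,0,0],[0,0,0],[0,0,0],[0,0,0],[0,0,0],[0,0,0],[0,0,0]]' --rot '[[0,0,6],[0,0,16],[0,0,26],[0,0,36],[0,0,46],[0,0,56],[0,0,66],[0,0,76]]'

```text
clock: 8.2
eef_pos: [559.3, 207.1, 223.6]
tcp_rot: [-1.57, -0.236, -0.871]
contact_force: [0.2, 0.5, -0.0]
opening: 0.764
grasp_force: 27.2
```

Emit:
carry_out --delta_pos '[[0,0,0],[0,0,0],[0,0,0],[0,0,0],[0,0,0],[0,0,0],[0,0,0],[0,0,0]]' --rot '[[0,0,10],[0,0,20],[0,0,30],[0,0,40],[0,0,50],[0,0,60],[0,0,70],[0,0,80]]'

```text
clock: 9.2
eef_pos: [559.3, 207.1, 223.7]
tcp_rot: [-1.57, 1.16, -0.87]
contact_force: [0.8, -0.4, -0.9]
opening: 0.765
grasp_force: 27.3
```

Emit:
carry_out --delta_pos '[[0,0,0],[0,0,0],[0,0,0],[0,0,0],[0,0,0]]' --rot '[[0,0,10],[0,0,19],[0,0,24],[0,0,24],[0,0,24]]'

```text
clock: 9.82
eef_pos: [559.4, 207.0, 223.9]
tcp_rot: [0.06, 1.57, 0.76]
contact_force: [-0.1, -0.8, -0.7]
opening: 0.759
grasp_force: 27.3
```

Run:
```python
from fit import *
s=r.sense();p=s["eef_pos"];R=Ro.from_euler('xyz',s["tcp_rot"]);print(s["clock"],s["qpos"].round(3),p.round(1),s["contact_force"].round(1),s["opening"]*85.4,s["grasp_force"])
print(R.as_matrix().round(3))
deltas(p,R,[(CUP-Z*6+[0,0,.7],Rt(-1))])
a=r.grab_frame("side");b=r.grab_frame("top")
cv2.imwrite("pics/l2.png",np.hstack([cv2.resize(a[100:260,190:390],None,fx=2,fy=2),cv2.resize(b[100:260,240:440],None,fx=2,fy=2)]))
```

```text
9.825 [0.003 0.729 2.42  2.444 1.577 1.566] [559.4 207.  223.9] [-0.1 -0.8 -0.7] 64.81034802070423 27.269813114980934
[[ 0.001 -0.644  0.765]
 [ 0.     0.765  0.644]
 [-1.     0.     0.001]]
"delta_pos": [[0.07, 0.0, 0.0]] 
"rot": [[0.1, 0.0, -0.0]]
```

View pics/l2.png

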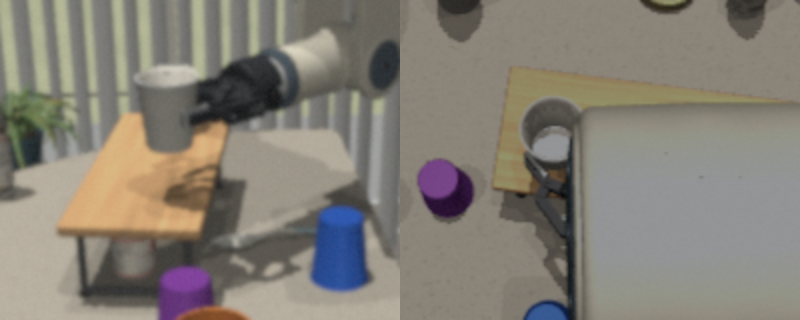

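Emit:
carry_out --delta_pos '[[0.015,0,0],[0.03,0,0],[0.045,0,0],[0.057,0,0],[0.065,0,0],[0.069,0,0],[0.07,0,0],[0.07,0,0]]' --rot '[[0,0,0],[0,0,0],[0,0,0],[0,0,0],[0,0,0],[0,0,0],[0,0,0],[0,0,0]]'

```text
clock: 10.92
eef_pos: [559.5, 207.1, 154.6]
tcp_rot: [0.822, 1.569, 1.522]
contact_force: [0.2, 0.1, -0.5]
opening: 0.759
grasp_force: 27.3
```

Emit:
carry_out --delta_pos '[[0.0005,0,0],[0.001,0,0],[0.001,0,0]]' --rot '[[0,0,0],[0,0,0],[0,0,0]]'

```text
clock: 11.3
eef_pos: [559.5, 207.2, 153.4]
tcp_rot: [0.923, 1.569, 1.623]
contact_force: [-0.1, -0.0, -0.5]
opening: 0.762
grasp_force: 27.3
```

Emit:
carry_out --delta_pos '[[0.0005,0,0],[0.001,0,0],[0.001,0,0]]' --rot '[[0,0,0],[0,0,0],[0,0,0]]'

```text
clock: 11.68
eef_pos: [559.6, 207.2, 153.0]
tcp_rot: [0.459, 1.568, 1.159]
contact_force: [0.8, 0.8, 4.9]
opening: 0.76
grasp_force: 27.2
```

Emit:
carry_out --delta_pos '[[0,0,0],[0,0,0],[0,0,0],[0,0,0],[0,0,0],[0,0,0]]' --rot '[[0,0,0],[0,0,0],[0,0,0],[0,0,0],[0,0,0],[0,0,0]]' --claw 0.085

```text
clock: 12.42
eef_pos: [559.4, 207.2, 152.3]
tcp_rot: [1.037, 1.569, 1.737]
contact_force: [0.9, -0.3, -0.2]
opening: 0.997
grasp_force: 0.0
```

Emit:
carry_out --delta_pos '[[-0.001,0,-0.01],[-0.001,0,-0.025],[-0.001,0,-0.04],[-0.001,0,-0.06],[-0.001,0,-0.08],[-0.001,0,-0.1],[-0.001,0,-0.11],[-0.001,0,-0.11]]' --rot '[[0,0,0],[0,0,0],[0,0,0],[0,0,0],[0,0,0],[0,0,0],[0,0,0],[0,0,0]]'

```text
clock: 13.42
eef_pos: [475.2, 135.4, 153.0]
tcp_rot: [1.358, 1.568, 2.056]
contact_force: [0.5, -0.3, 0.4]
opening: 0.997
grasp_force: 0.0
```

Run:
```python
from fit import *
s=r.sense();print(s["clock"],s["eef_pos"].round(1),s["contact_force"].round(1),s["opening"])
a=r.grab_frame("side");b=r.grab_frame("top")
cv2.imwrite("pics/l3.png",np.hstack([cv2.resize(a[100:260,190:390],None,fx=2,fy=2),cv2.resize(b[100:260,240:440],None,fx=2,fy=2)]))
th=np.linspace(0,2*np.pi,72)
for c in("side","top"):
    q=np.array([proj(c,[564+R*np.cos(t),211.5+R*np.sin(t),z]) for R,z in((37.5,197),(28,110)) for t in th]);print(c,"expected",np.r_[q.min(0),q.max(0)].round())
    print([(np.round(d["box"]),round(d["p"],2)) for d in r.recognise("cup",c)])
```

```text
13.425 [475.2 135.4 153. ] [ 0.5 -0.3  0.4] 0.9968632033211935
side expected [259. 161. 291. 204.]
[(array([260., 166., 288., 204.]), 0.96), (array([267., 234., 298., 281.]), 0.73), (array([345., 202., 375., 243.]), 0.73)]
top expected [302. 158. 334. 192.]
[(array([249., 180., 279., 209.]), 0.91), (array([302., 154., 335., 191.]), 0.58), (array([302., 249., 325., 275.]), 0.55)]
```

View pics/l3.png

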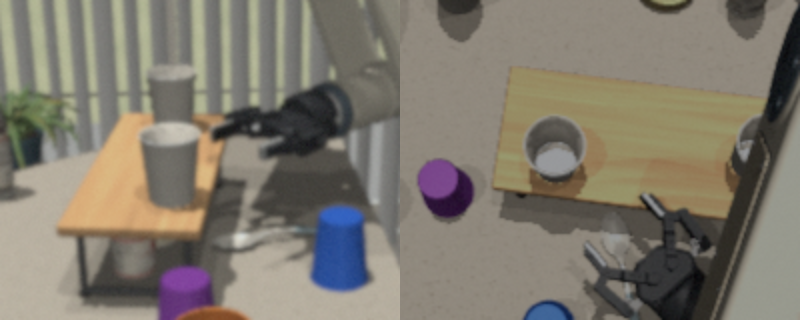

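The cup stands mouth-up at its spot (side view box 260–288 × 166–204, as expected), and the gripper is clear of everything.

```bash
python3 -c "
from rig import r
print(r.sign_off())"
```

```text
the job is handed in; nothing more can be done
None
```

I turned the upside-down white cup over and stood it mouth-up on the riser at the same spot, without touching the other cup or the orange mug, and handed the job in at about 13.6 s; the hand-in returned no verdict.

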